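# Set the carton gauge's length stop to the flagged notch

### The job

On the packing desk lies a carton length gauge whose sliding stop rides on a rail with three notches. With a fingertip, push the stop's upright plate along the rail until the stop clicks into the notch that the arrow-shaped marker points at and stays there by itself, then take the hand away. Only push the plate, from one side at a time: do not pinch it, do not handle the low carriage block or its pin, and leave the other things on the desk where they are.

Things in the scene. Friction and masses are not known exactly. Their poses are not given: they have to be found in the camera images.
- gauge: the gauge, fixed: a plywood board, x -130 to 160 mm, y -220 to 220 mm, 14 mm thick. Origin at table height; x away from the robot at yaw 0, y along the rail, to the left. Rail at x = 60, top 30 mm above the table, with 17 mm wide notches at y = -70, 0, 70 mm. A fixed end wall, 15 mm thick, 74 mm high, stands at y = -200, x = -120 to 30; the plate stays 85 mm clear of it
- stop (a joint): travel of the stop in m along gauge +y (left), 0 to 0.20; notches at 0.03, 0.10, 0.17. It starts between the first two: it may have to go either way. Sliding takes 1 to 2 N. Within about 6 mm of a notch a spring plunger drops in and centres the stop (push force dips, then rises); 6 to 10 N push it out again, so an unwanted notch is simply pushed through. The stop cannot leave its rail
- plunger (a joint): how far the spring plunger has dropped, in metres: 0 while it rides on top of the rail, about 0.005 when it sits in a notch. Its black knob, 14 mm across, stands on the carriage block (top 68 mm above the table, about 5 mm lower when dropped)
- plate_mid (a point): centre of the stop's upright aluminium plate, the part to push: 150 mm wide (gauge x), 74 mm high (16 to 90 mm above the table, point at 53 mm), 12 mm thick along the rail (gauge y), so its push faces lie 6 mm to either side. Axes as the gauge. With the stop in a notch, the plate is level along gauge y with that notch's marker
- stop_index (a point): tip of the small index fin on the marker side of the stop, 38 mm above the table, in the plate's mid-plane, 129 mm from the plate's centre in gauge +x
- plate_left: the half of the upright plate (6 mm thick) that faces gauge +y; origin at the table's height below the middle of the carriage block
- plate_right: the half of the upright plate (6 mm thick) that faces gauge -y; origin as plate_left
- carriage: the stop's low dark carriage block on the rail, 44 (x) x 100 (y) mm, its top 46 mm above the table; origin at the table's height below its middle, 95 mm from the plate's centre in gauge +x
- flag: the arrow-shaped dark steel marker, 55 mm long, 50 mm wide at the barbs, 14 mm high, fixed to the board beside one of the three notches and pointing at the rail (gauge -x). Its origin, on the board, is level with that notch along gauge y. Its axes are those of the gauge
- stud_a: round dark steel stud, 24 mm across, 14 mm high, fixed beside one of the notches that are not wanted; origin as the flag's
- stud_b: round steel stud like stud_a, beside the other unwanted notch
- pin: black knob of the plunger on top of the carriage block, 14 mm across, 6 mm high; not to be touched. Origin at table height below it, about 5 mm lower when dropped
- tape_small: small clear tape roll lying on the gauge board near the end wall, 40 mm across, 18 mm high, loose; a bystander, origin at the centre of its underside
- tape_big: brown tape roll lying on the gauge board at its other end, 64 mm across, 45 mm high, loose; a bystander, origin at the centre of its underside
- tumbler: white ceramic cup, 72 mm across, 85 mm high, on the table at the right end of the gauge, loose; a bystander, origin at the centre of its underside
- stapler: black stapler 130 mm long, 47 mm high, on the table at the left end of the gauge, loose; a bystander, origin at the centre of its underside
- pen_near: marker pen 130 mm long, 15 mm thick, on the table between robot and gauge, loose; a bystander, origin at the centre of its underside
- pen_side: marker pen 130 mm long, 15 mm thick, on the table to the right of the gauge, loose; a bystander, origin at the centre of its underside
- label_pad: pad of blank labels 100 x 100 x 20 mm on the table to the left of the gauge, loose; a bystander, origin at the centre of its underside

How it is judged (in metres and radians):
At the end, for the whole second after the job is handed in: The stop rests in the flagged notch: its index is within 3 mm of the arrow marker along the rail, the plunger has dropped at least 2.5 mm, and the stop is still (y of stop_index in the frame of flag between -0.003 and 0.003 m and value of joint plunger above 0.0025 m and velocity of joint stop between -0.005 and 0.005 m/s); the robot touches nothing.
It fails at once if the upright plate is pinched (pressed by the fingers on both faces at once) (contact force between the fingers and plate_left above 1 N and contact force between the fingers and plate_right above 1 N).
It fails at once if the carriage block or its pin is handled (fingers press on it with more than 3 N) (contact force between the fingers and carriage above 3 N or contact force between the fingers and pin above 3 N).
It fails at once if another thing on the desk is lifted or shifted by more than 20 mm (distance of any of tape_small, tape_big, tumbler, stapler, pen_near, pen_side, label_pad from where it was at the start of the episode above 0.02 m).
It also fails if it takes over 35 s, if anything falls off the work surface, if the arm or the gripper's body presses on something with over 40 N, if the wrist force passes 120 N, or if a joint passes its speed limit or range.

### The arm

A 6-joint arm with a two-finger parallel gripper is mounted at the origin on the work surface. World frame = base frame: x ahead of the robot, y to its left, z up, the work surface at z = 0. Lengths are in mm, angles in rad, forces in N, time in s.
With the tool pointing down it reaches from about 400 to 925 mm from the base axis. Payload 3.4 kg.
Tool frame: the origin (TCP) lies at the very end of the fingers, on their centre line; the grasp point (between the pads) lies 19 mm behind it; z points along the fingers, y is the direction in which the jaws open and shut (so a half turn about z gives the same grasp; the last joint's range is limited). The gripper opens to 85 mm and grips with 20 to 120 N. Pads are 22 mm wide; open, the fingers measure 114 mm over their backs; the gripper's body (76 mm by 85 mm) begins 54 mm behind the grasp point. The pads swing forward as they close: fully open they stand 13 mm farther back than shut.
Start: joints at [-1.377, 0.307, 1.506, -0, 1.328, -0.073], TCP at [151.572, -554.668, 231.305] pointing down, gripper open.
Joint ranges: [-3.12, 3.12], [-1.05, 2.28], [0.14, 2.33], [-1.42, 4.57], [0.1, 2.73], [-2.68, 2.68]. Speed limits (rad/s): [2.57, 2.57, 3.14, 3.14, 3.14, 3.14].

### API

Orientations are given as a rotation vector (axis times angle).
In Python, from station import sensors, viewer, env gives the robot as it stands. The module is installed in compiled form; this text tells all that it offers.
- The arm moves only by the tool apply_moves, never from a script. Its arguments are lists of equal length, an entry for each row: "grip": the finger opening in mm, from 0 to 85.4; "offset": the shift along the tool's x, y, z in mm, a list of three; "yaw": the turn about the tool's z in rad. A call has 1 to 12 rows; each row shifts and turns the pose as measured when the row begins, along the tool's axes as they then stand; what a row does not reach is not made up. A row lasts 1/12 s, in which the tool goes at most 41.7 mm and 7.16 degrees, less where a joint would pass 70% of its speed; a pose out of reach is approached as far as the arm can. A call is refused whole if a number of a shift passes 41.7 or a number of a turn 0.125, either way. A call with a gripper value outside its range is refused whole. The fingers move at their own pace and stop on an object; "newtons" is the grip in N (left out, the last holds). Time passes only in rows, so rows that do not move let the fingers close. It gives the time, the measured TCP pose, the force and the opening at its end, in the units of the state.
- sensors.read_state(): the state, without advancing time (a new reading comes with each control period).
- viewer.snapshot(name): name is "side" or "top" or "wrist"; returns a dict with "color" (384x512x3 uint8, red, green, blue), "vfov" (degrees; the focal length in pixels is half the picture's height over the tangent of half this angle, whatever the lens; pixels are square), "cx", "cy" (the principal point, pixels), "rvec" (rotation vector, rad) and "tvec" (3), from world to camera coordinates, as OpenCV has them; the wrist camera has in their place "tool_from_camera" (4x4, takes a point from camera to tool coordinates, whose origin is the TCP and whose axes are the flange's). Camera axes: x right, y down, z forward; pixel columns grow to the right and rows downward; lengths in mm; the calibration is good to about 2 mm. The wrist camera is an equidistant fisheye: a pixel r from the principal point sees the ray r / f radians off the axis. A picture is of the moment at which its call begins: read the wrist's pose just before it. There is no depth.
- env.close_job(): hands the job in, once; it reports no verdict.
The state is a dict: "t": time; "joint_pos": joint angles; "joint_vel": joint speeds; "tau": joint torques, N m; "ee_pos": TCP position; "eef_rot": TCP orientation; "force": force on the tool from outside, world axes, zero at the start; "ft_torque": the same for the moment, N m; "opening": finger opening in mm.
Only numpy, scipy, OpenCV 4.12 (cv2) and the standard library are available. Lean on these libraries where they do the work, as an engineer would, in place of code of your own. Each camera call takes 0.05 s, during which the arm holds its last target. There are 200 camera calls.

## Working session

There is one attempt and no reset: what is moved stays moved. The work goes in short steps, Python scripts to look and compute and a tool call to move; the robot and the scene stay as the last step left them, time stands still between calls to the robot, and variables do not carry over. Pictures are saved under pics/ and viewed, about 8 in all and at most 12, crops included, and the job is handed in when it is done.

Besides the shell and the picture viewer there is one more tool, called after "Request:" as name(argument=value, ...), one argument or row to a line, values as JSON. apply_moves: Moves the arm, as the interface text tells. Its arguments: {"type":"object","properties":{"grip":{"type":"array","items":{"type":"number"}},"offset":{"type":"array","items":{"type":"array","items":{"type":"number"}}},"yaw":{"type":"array","items":{"type":"number"}},"newtons":{"type":"number"}},"required":["grip","offset","yaw"]}

```bash
mkdir -p pics
cat > h.py <<'E'
import numpy as np, cv2
from station import sensors, viewer, env
def snap(n,f):
    s=viewer.snapshot(n); cv2.imwrite('pics/'+f,cv2.cvtColor(s['color'],cv2.COLOR_RGB2BGR)); return s
def K(s):
    f=s['color'].shape[0]/2/np.tan(np.radians(s['vfov'])/2); return np.array([[f,0,s['cx']],[0,f,s['cy']],[0,0,1.]])
def ray(s,p):
    R=cv2.Rodrigues(np.array(s['rvec'],float))[0]; t=np.array(s['tvec'],float)
    d=R.T@np.linalg.inv(K(s))@np.array([p[0],p[1],1.]); return -R.T@t,d/np.linalg.norm(d)
def atz(s,p,z):
    c,d=ray(s,p); return c+d*(z-c[2])/d[2]
def proj(s,P):
    return cv2.projectPoints(np.array(P,float).reshape(-1,3),np.array(s['rvec'],float),np.array(s['tvec'],float),K(s),None)[0].reshape(-1,2)
def tri(s1,p1,s2,p2):
    c1,d1=ray(s1,p1);c2,d2=ray(s2,p2)
    a=np.linalg.lstsq(np.array([d1,-d2]).T,c2-c1,rcond=None)[0]
    A=c1+a[0]*d1;B=c2+a[1]*d2; return (A+B)/2,np.linalg.norm(A-B)
E
python3 - <<'E'
from h import *
import pickle
S={n:snap(n,n+'0.png') for n in('top','side')}
pickle.dump(S,open('S.pkl','wb'))
for n in S:
    i=cv2.imread(f'pics/{n}0.png'); cv2.imwrite(f'pics/{n}0b.png',cv2.resize(i,(800,600),interpolation=cv2.INTER_CUBIC))
    print(n,ray(S[n],(256,192)))
print(sensors.read_state())
E
```

```text
top (array([444.68281589,  26.76844747, 978.03456455]), array([ 0.1077468 ,  0.02265081, -0.9939203 ]))
side (array([151.94745682, 448.33237473, 572.86217557]), array([ 0.53714446, -0.53839255, -0.64931447]))
{'t': 0.1, 'joint_pos': array([-1.37750407e+00,  3.07483686e-01,  1.50753463e+00,  8.03885609e-06,
        1.32842727e+00, -7.35012800e-02]), 'joint_vel': array([ 7.79578232e-05, -2.03273871e-03, -2.40718129e-03, -1.74438101e-03,
       -4.56507971e-04, -5.39887840e-04]), 'tau': array([-4.80134622e-04, -4.58531606e+01, -2.52608889e+01, -1.68603101e-04,
        5.60351138e-03, -1.17203859e-05]), 'ee_pos': array([ 151.44963009, -554.04144814,  230.48454205]), 'eef_rot': array([-3.11184899e+00, -4.17587444e-01,  1.61897869e-04]), 'force': array([ 0.06685378, -0.94868559,  0.24998486]), 'ft_torque': array([ 0.0141856 , -0.02549304, -0.01178793]), 'opening': 85.57466421942293}
```

View pics/top0b.png

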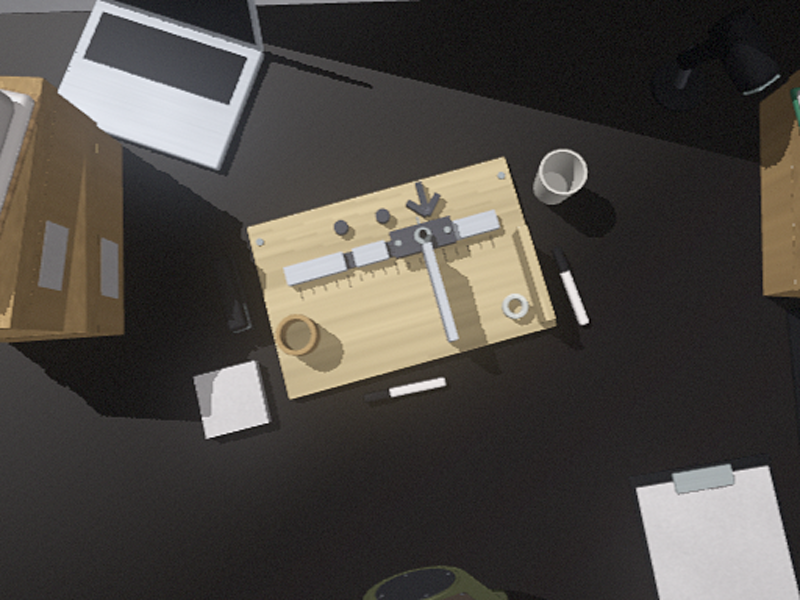

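View pics/side0b.png

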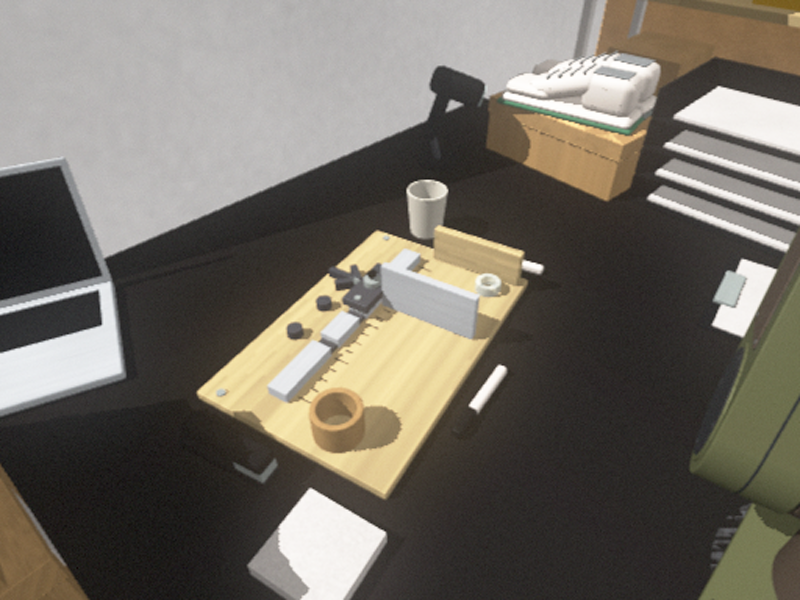

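The top view shows the gauge with studs at about (342,228) and (382,216). The arrow marker is at (423,200), beside the rightmost notch (gauge y = -70). The plate runs from (426,240) to (452,338) and sits slightly left of the arrow, so it has to be pushed right. The side view agrees.

Run:
```python
from h import *
import pickle
S=pickle.load(open('S.pkl','rb')); T=S['top'];D=S['side']; k=1.5625
px=lambda *a:(a[0]/k,a[1]/k)
C=[px(248,228),px(505,157),px(556,325),px(290,398)]
W=np.array([atz(T,p,14)[:2] for p in C])
L=np.array([[160,220],[160,-220],[-130,-220],[-130,220.]])
m=L.mean(0);w=W.mean(0)
U,_,V=np.linalg.svd((L-m).T@(W-w)); R=(U@V).T; o=w-R@m
print('gauge',o,np.arctan2(R[1,0],R[0,0]),'res',(W-(L@R.T+o)).round(1).tolist())
np.savez('g.npz',R=R,o=o)
g=lambda P:R.T@(P[:2]-o)
print('flag tip?',g(atz(T,px(424,216),28)),'studs',g(atz(T,px(382,215),28)),g(atz(T,px(342,227),28)))
print('pin',g(atz(T,px(423,234),68)))
print('plate near top centre',atz(T,px(452,337),90),g(atz(T,px(452,337),90)))
print('plate far',g(atz(T,px(427,243),90)))
for n,a,b in[('board nl',px(290,398),px(386,496)),('board fl',px(248,228),px(200,394)),('plate near top',px(452,336),px(478,298))]:
    P,e=tri(T,a,D,b);print(n,P.round(1),e.round(1),g(P).round(1))
for n,p,z in[('tapebig',px(297,335),59),('tapesmall',px(515,306),32)]: print(n,g(atz(T,p,z)))
for n in S:
    s=S[n]; i=cv2.imread(f'pics/{n}0.png')
    x0,y0,ww=(225,90,110) if n=='top' else (195,135,130)
    cv2.imwrite(f'pics/{n}c.png',cv2.resize(i[y0:y0+int(ww*1.2),x0:x0+int(ww*1.2)],(600,600),interpolation=cv2.INTER_CUBIC))
```

```text
gauge [574.61931466  44.98188448] 0.24930761143775862 res [[-2.4, -1.9], [-1.7, 0.4], [1.3, 2.3], [2.8, -0.8]]
flag tip? [ 95.40958518 -63.07556594] studs [115.2552654    1.56788314] [113.57707537  68.76142336]
pin [ 59.0974761  -50.73955328]
plate near top centre [484.92929953 -28.12886992  90.        ] [-104.95595121  -48.72093522]
plate far [ 39.70389858 -51.23275206]
board nl [396.5 227.2   4.2] 0.5 [-127.7  220.5]
board fl [674.6 297.7   6.1] 0.8 [159.3 220.2]
plate near top [484.2 -29.9  86.7] 5.6 [-106.1  -50.3]
tapebig [-38.56618584 175.72885283]
tapesmall [ -82.83025095 -161.02743413]
```

View pics/topc.png

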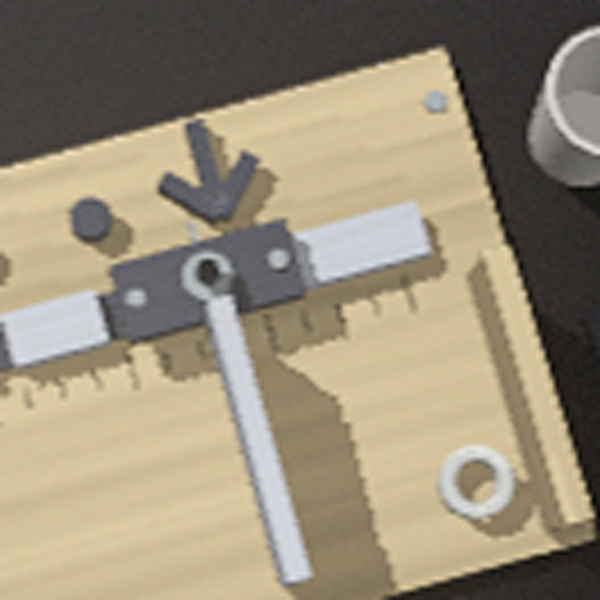

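```bash
cat >> h.py <<'E'
G=np.load('g.npz') if __import__('os').path.exists('g.npz') else None
def go(x,y,z):
    s=sensors.read_state();R=cv2.Rodrigues(s['eef_rot'])[0]
    P=np.r_[G['R']@[x,y]+G['o'],z]
    print('gauge now',G['R'].T@(s['ee_pos'][:2]-G['o']),s['ee_pos'],'yaw',np.arctan2(R[1,0],R[0,0]),'tool delta',(R.T@(P-s['ee_pos'])).round(1),'F gauge',G['R'].T@s['force'][:2],'t',s['t'],s['opening'])
E
python3 -c "
from h import *
go(-45,5,230)"
```

```text
gauge now [-557.88559998 -476.09368017] [ 151.44963009 -554.04144814  230.48454205] yaw 0.266791469825595 tool delta [ 521.2 -472.1    1.4] F gauge [-0.16928518 -0.93585057] t 0.1 85.57466421942293
```

Request:
apply_moves(
  grip=[0, 0, 0, 0, 0, 0, 0, 0, 0, 0, 0, 0],
  offset=[
    [28, -18, 0],
    [28, -18, 0],
    [28, -18, 0],
    [28, -18, 0],
    [28, -18, 0],
    [28, -18, 0],
    [28, -18, 0],
    [28, -18, 0],
    [28, -18, 0],
    [28, -18, 0],
    [28, -18, 0],
    [28, -18, 0],
  ],
  yaw=[-0.018, 0, 0, 0, 0, 0, 0, 0, 0, 0, 0, 0],
  newtons=20,
)

```text
t: 1.1
ee_pos: [418.1, -244.4, 224.8]
eef_rot: [-3.106, -0.425, 0.01]
force: [0.6, 0.2, -0.4]
opening: -0.2
```

```bash
python3 -c "
from h import *
go(-45,5,230)"
```

```text
gauge now [-223.05044383 -241.81830997] [ 418.12937812 -244.3941603   224.76915429] yaw 0.27224042815067484 tool delta [ 183.6 -242.7   -4.3] F gauge [0.64190278 0.01644311] t 1.1 -0.21910722961513598
```

Request:
apply_moves(
  grip=[0, 0, 0, 0, 0, 0, 0, 0, 0, 0],
  offset=[
    [20, -27, 0],
    [20, -27, 0],
    [20, -27, 0],
    [20, -27, 0],
    [20, -27, 0],
    [20, -27, 0],
    [20, -27, 0],
    [20, -27, 0],
    [20, -27, 0],
    [0, 0, 0],
  ],
  yaw=[0.02, 0, 0, 0, 0, 0, 0, 0, 0, 0],
)

```text
t: 1.93
ee_pos: [537.1, 55.9, 222.3]
eef_rot: [-3.106, -0.399, 0.013]
force: [0.3, -1.8, -0.2]
opening: -0.1
```

```bash
python3 -c "
from h import *
go(-45,0,60)"
```

```text
gauge now [-33.69584057  19.84622349] [537.06851294  55.90065494 222.34402935] yaw 0.25568788638770046 tool delta [-10.3  21.6 162.2] F gauge [-0.12556577 -1.84243155] t 1.9333 -0.1000273624616945
```

Request:
apply_moves(
  grip=[0, 0, 0, 0, 0, 0, 0],
  offset=[
    [-5, 10, 25],
    [-5, 10, 25],
    [0, 0, 30],
    [0, 0, 30],
    [0, 0, 30],
    [0, 0, 20],
    [0, 0, 0],
  ],
  yaw=[0, 0, 0, 0, 0, 0, 0],
)

```text
t: 2.52
ee_pos: [533.7, 37.6, 57.5]
eef_rot: [-3.105, -0.414, 0.004]
force: [-0.6, 0.2, 0.6]
opening: -0.2
```

Run:
```python
from h import *
go(-45,-20,55)
s=snap('side','a.png');i=cv2.imread('pics/a.png')
cv2.imwrite('pics/ac.png',cv2.resize(i[110:310,150:400],(750,600),interpolation=cv2.INTER_CUBIC))
```

```text
gauge now [-41.4631078    2.94053218] [533.71257505  37.60118718  57.51729819] yaw 0.2648420489151632 tool delta [-3.9 22.9  2.3] F gauge [-0.55996448  0.35262047] t 2.5167 -0.175241678574756
```

View pics/ac.png

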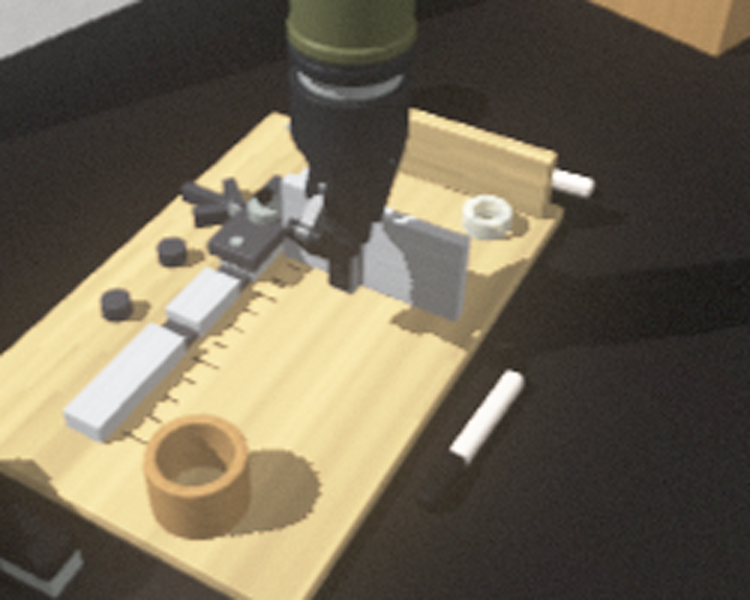

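Fingers (tip at (342,285)) are left of the plate at plate height. There is a dark part near (300,235), next to the carriage, so I'll check it with the wrist camera.

Run:
```python
from h import *
s=snap('wrist','w.png');i=cv2.imread('pics/w.png')
cv2.imwrite('pics/w2.png',cv2.resize(i,(800,600),interpolation=cv2.INTER_CUBIC))
print(np.array(s['tool_from_camera']).round(2))
```

```text
[[ 0.0000e+00 -9.5000e-01 -3.1000e-01  7.7830e+01]
 [ 1.0000e+00  0.0000e+00 -0.0000e+00 -1.1000e-01]
 [ 0.0000e+00 -3.1000e-01  9.5000e-01 -1.4294e+02]
 [ 0.0000e+00  0.0000e+00  0.0000e+00  1.0000e+00]]
```

View pics/w2.png

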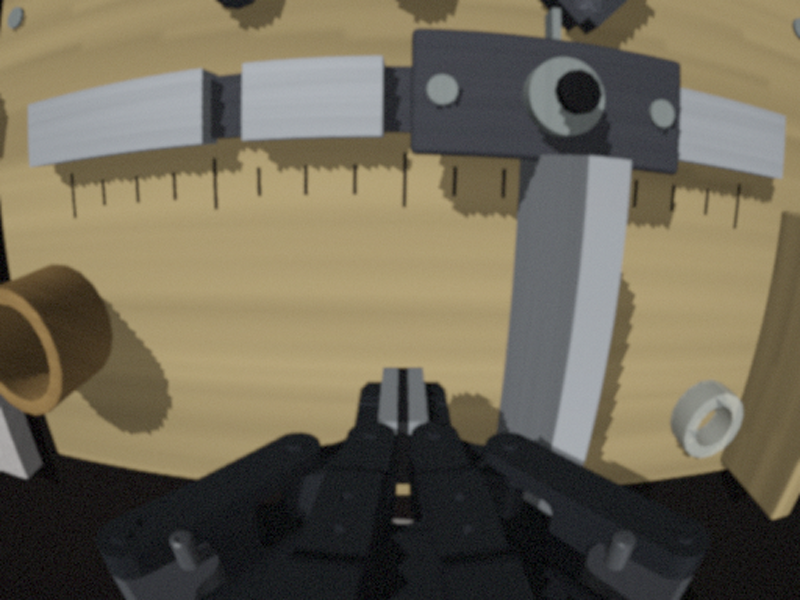

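The wrist view shows the fingers clear of the plate, the carriage at (545,100) and the arrow tip at (590,20). The index fin is at (555,20), left of the arrow tip. I'll raise the tool a little so the linkages stay above the plate, back off in -x, and close in.

Request:
apply_moves(
  grip=[0, 0, 0, 0, 0, 0],
  offset=[
    [-12, 0, -10],
    [-6, 5, -2],
    [0, 8, 0],
    [0, 8, 0],
    [0, 4, 0],
    [0, 0, 0],
  ],
  yaw=[0.015, 0, 0, 0, 0, 0],
)

```text
t: 3.12
ee_pos: [531.7, 5.1, 79.8]
eef_rot: [-3.112, -0.392, -0.028]
force: [-1.2, -0.1, 0.6]
opening: 0.3
```

```bash
python3 -c "
from h import *
go(-60,-49,68)"
```

```text
gauge now [-51.4093014  -28.03120206] [531.71563307   5.13293636  79.81031742] yaw 0.2506304107996195 tool delta [-8.8 21.  11.6] F gauge [-1.19966862  0.17392855] t 3.1167 0.2933452633962336
```

Request:
apply_moves(
  grip=[0, 0, 0, 0],
  offset=[
    [-4, -2, 5],
    [-4, 0, 5],
    [0, 0, 0],
    [0, 0, 0],
  ],
  yaw=[0, 0, 0, 0],
)

```text
t: 3.45
ee_pos: [524.2, 4.3, 69.0]
eef_rot: [-3.112, -0.389, -0.031]
force: [0.1, 0.2, -0.1]
opening: -0.5
```

Request:
apply_moves(
  grip=[0, 0, 0],
  offset=[
    [0, 3, 0],
    [0, 3, 0],
    [0, 0, 0],
  ],
  yaw=[0, 0, 0],
)

```text
t: 3.7
ee_pos: [524.7, -0.5, 68.2]
eef_rot: [-3.11, -0.391, -0.027]
force: [0.5, -0.5, -0.6]
opening: -0.2
```

```bash
python3 -c "
from h import *
go(-60,-49,68)"
```

```text
gauge now [-59.55118865 -31.74036381] [ 5.24740637e+02 -4.70423610e-01  6.81838011e+01] yaw 0.2498007311159556 tool delta [-0.5 17.3  0.1] F gauge [ 0.35077065 -0.55421451] t 3.7 -0.21830167928109312
```

Request:
apply_moves(
  grip=[0, 0, 0],
  offset=[
    [0, 3, 0],
    [0, 3, 0],
    [0, 0, 0],
  ],
  yaw=[0, 0, 0],
)

```text
t: 3.95
ee_pos: [526.4, -6.2, 68.2]
eef_rot: [-3.109, -0.391, -0.027]
force: [1.4, -0.7, 1.0]
opening: -0.3
```

Request:
apply_moves(
  grip=[0, 0, 0],
  offset=[
    [0, 2, 0],
    [0, 2, 0],
    [0, 0, 0],
  ],
  yaw=[0, 0, 0],
)

```text
t: 4.2
ee_pos: [527.9, -11.3, 68.2]
eef_rot: [-3.11, -0.392, -0.028]
force: [0.3, 0.3, 0.2]
opening: 0.0
```

Run:
```python
from h import *
go(-60,-49,68)
s=snap('wrist','w3.png');i=cv2.imread('pics/w3.png')
cv2.imwrite('pics/w3b.png',cv2.resize(i,(800,600),interpolation=cv2.INTER_CUBIC))
```

```text
gauge now [-59.1865548  -42.99521198] [527.87094081 -11.28734392  68.16348608] yaw 0.25041898505113896 tool delta [-0.8  6.   0.1] F gauge [0.34825913 0.18533004] t 4.2 0.021952615499813016
```

View pics/w3b.png

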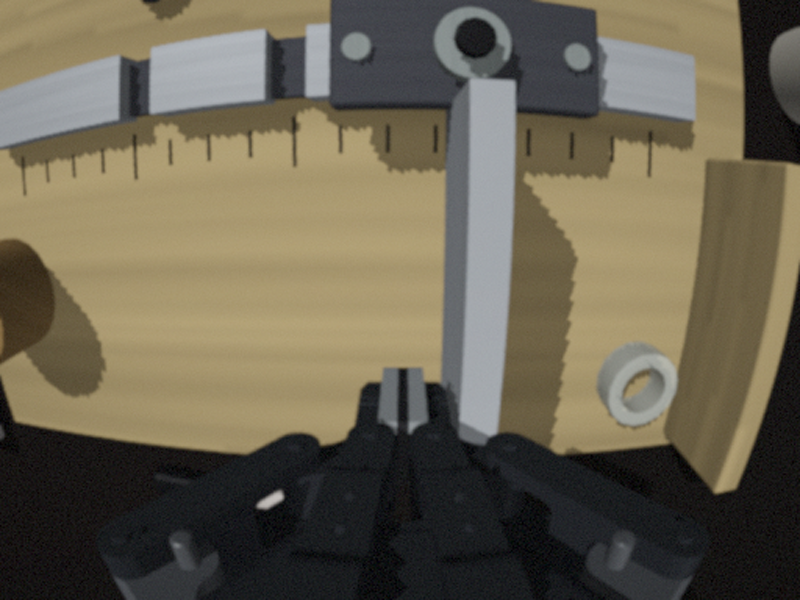

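The finger's right side now touches the plate at (445,400). The plate's left face sits near (447,110) at the ruler, about y = -57, so roughly 7 mm remain. I'll continue in small steps and watch the force.

Request:
apply_moves(
  grip=[0, 0],
  offset=[
    [0, 2, 0],
    [0, 0, 0],
  ],
  yaw=[0, 0],
)

```text
t: 4.42
ee_pos: [528.5, -13.6, 68.2]
eef_rot: [-3.111, -0.391, -0.028]
force: [0.1, -0.6, -0.8]
opening: -0.0
```

Request:
apply_moves(
  grip=[0, 0],
  offset=[
    [0, 2, 0],
    [0, 0, 0],
  ],
  yaw=[0, 0],
)

```text
t: 4.58
ee_pos: [528.7, -15.1, 68.1]
eef_rot: [-3.11, -0.39, -0.027]
force: [0.3, 0.1, 0.7]
opening: 0.2
```

Run:
```python
from h import *
go(-60,-49,68)
s=snap('wrist','w4.png');i=cv2.imread('pics/w4.png')
cv2.imwrite('pics/w4b.png',cv2.resize(i,(800,600),interpolation=cv2.INTER_CUBIC))
```

```text
gauge now [-59.30019607 -46.93026494] [528.7317205  -15.12877783  68.09618508] yaw 0.249674079891109 tool delta [-0.7  2.1  0.1] F gauge [0.33937206 0.00409536] t 4.5833 0.20275261841957454
```

View pics/w4b.png

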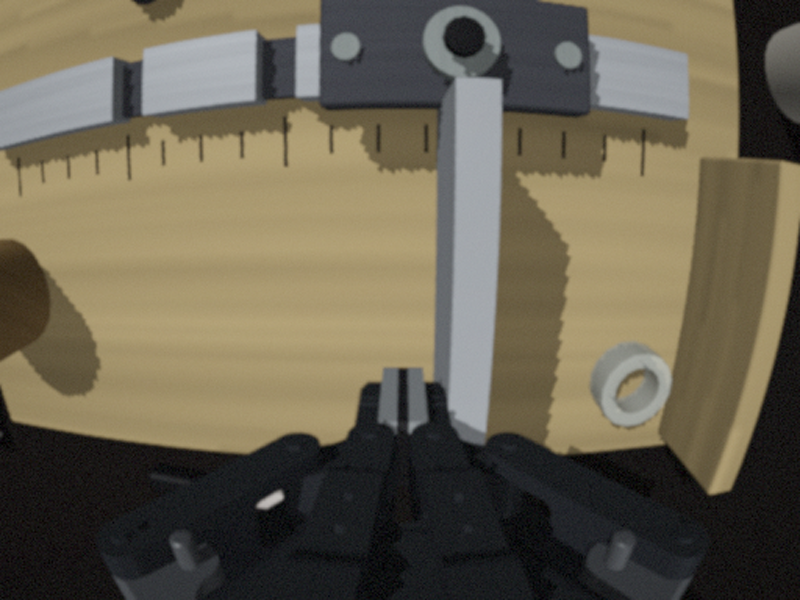

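In the image the plate centre is at about y = -64 and only just ahead of the finger. The force is still in the noise, so I'll continue in small steps.

Request:
apply_moves(
  grip=[0, 0],
  offset=[
    [0, 2, 0],
    [0, 0, 0],
  ],
  yaw=[0, 0],
)

```text
t: 4.8
ee_pos: [528.7, -15.2, 68.1]
eef_rot: [-3.106, -0.388, -0.027]
force: [-0.6, 1.3, 0.0]
opening: -0.1
```

Request:
apply_moves(
  grip=[0, 0],
  offset=[
    [0, 1.5, 0],
    [0, 0, 0],
  ],
  yaw=[0, 0],
)

```text
t: 4.97
ee_pos: [528.8, -15.1, 68.2]
eef_rot: [-3.104, -0.388, -0.026]
force: [-0.2, 0.8, 0.1]
opening: -0.0
```

Run:
```python
from h import *
go(-60,-54,68)
s=snap('wrist','w5.png');i=cv2.imread('pics/w5.png')
a,b=[cv2.imread(f'pics/{n}.png')[0:280,180:450] for n in('w4','w5')]
cv2.imwrite('pics/w5b.png',cv2.resize(np.hstack([a,b]),(800,415),interpolation=cv2.INTER_CUBIC))
```

```text
gauge now [-59.28157361 -46.93966117] [528.75208558 -15.13328879  68.20423702] yaw 0.24835408655989474 tool delta [-0.7  7.1  0.1] F gauge [0.04063411 0.82159399] t 4.9667 -0.03425584196040225
```

View pics/w5b.png

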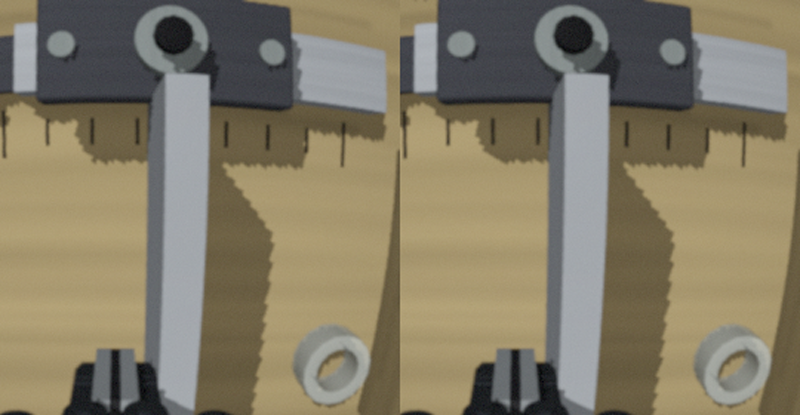

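The last small steps stalled against the plate with about 1 N of reaction, so each step needs to be a bit larger.

Request:
apply_moves(
  grip=[0, 0],
  offset=[
    [0, 3.5, 0],
    [0, 0, 0],
  ],
  yaw=[0, 0],
)

```text
t: 5.18
ee_pos: [529.1, -16.7, 68.2]
eef_rot: [-3.101, -0.386, -0.026]
force: [0.2, 3.1, 0.3]
opening: -0.1
```

Request:
apply_moves(
  grip=[0],
  offset=[
    [0, 3.5, 0],
  ],
  yaw=[0],
)

```text
t: 5.27
ee_pos: [529.6, -18.7, 68.2]
eef_rot: [-3.099, -0.385, -0.025]
force: [-0.3, 7.5, 2.7]
opening: 0.1
```

Run:
```python
from h import *
go(-60,-54,68)
```

```text
gauge now [-59.31693818 -50.59024079] [529.61853296 -18.67973083  68.21176844] yaw 0.24722171638451 tool delta [-0.7  3.4  0.1] F gauge [1.54515919 7.39279196] t 5.2667 0.05046621199839834
```

Force rose to 7.5 N, which is what the notch should feel like. I'll back off at once and look.

Request:
apply_moves(
  grip=[0, 0, 0, 0],
  offset=[
    [0, -8, 0],
    [0, -8, 0],
    [0, -8, 0],
    [0, 0, 0],
  ],
  yaw=[0, 0, 0, 0],
)

```text
t: 5.6
ee_pos: [523.9, 4.2, 68.5]
eef_rot: [-3.102, -0.385, -0.026]
force: [-0.6, -0.8, 0.4]
opening: 0.2
```

Request:
apply_moves(
  grip=[0, 0, 0, 0, 0, 0, 0, 0, 0],
  offset=[
    [0, 0, -20],
    [0, 0, -30],
    [0, 0, -30],
    [0, 0, -30],
    [-20, -10, -20],
    [-30, -20, 0],
    [-30, -20, 0],
    [-20, 0, 0],
    [0, 0, 0],
  ],
  yaw=[0, 0, 0, 0, 0, 0, 0, 0, 0],
)

```text
t: 6.35
ee_pos: [409.8, 26.5, 202.8]
eef_rot: [-3.108, -0.395, -0.027]
force: [-0.6, 0.2, -0.6]
opening: 0.3
```

Run:
```python
from h import *
go(-60,-54,68)
s=snap('top','t5.png');w=snap('wrist','w6.png')
a=cv2.imread('pics/t5.png')[90:222,225:357];b=cv2.imread('pics/w6.png')
a=cv2.resize(a,(600,600),interpolation=cv2.INTER_CUBIC)
cv2.imwrite('pics/t5b.png',a)
cv2.imwrite('pics/w6b.png',cv2.resize(b,(800,600),interpolation=cv2.INTER_CUBIC))
```

```text
gauge now [-164.30367451   22.74962616] [409.78225216  26.48902712 202.79470337] yaw 0.2529846332377142 tool delta [101.6  78.  136.1] F gauge [-0.54329104  0.3700923 ] t 6.35 0.33664754856341184
```

View pics/t5b.png

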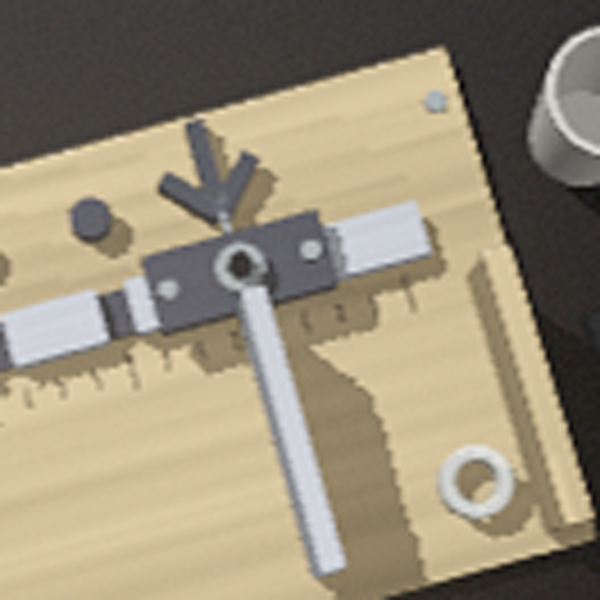

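View pics/w6b.png

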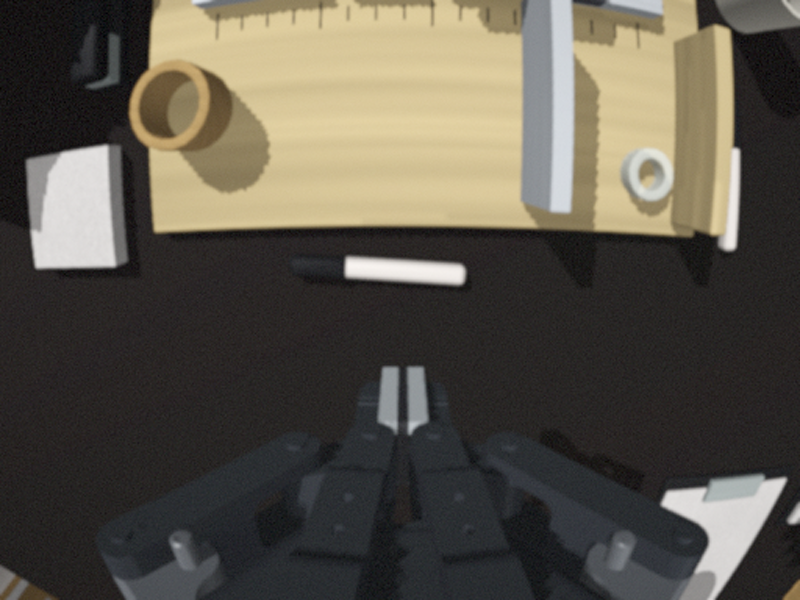

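In the top view the index fin (225,218) meets the arrow tip (222,218). The carriage moved about 19 mm, and nothing else has shifted. I'll check the plunger drop by comparing side views from before and after.

Run:
```python
from h import *
s=snap('side','s7.png')
a,b=[cv2.resize(cv2.imread(f'pics/{n}.png')[155:215,200:275],(400,320),interpolation=cv2.INTER_CUBIC) for n in('side0','s7')]
cv2.imwrite('pics/s7b.png',np.hstack([a,b]))
# predicted pixel (crop coords) of pin-top centre if raised (68) / dropped (63), at the old and new stop position
for y in(-50.5,-70):
    for z in(46,63,68):
        P=np.r_[G['R']@[60,y]+G['o'],z]; print(y,z,((proj(s,P)[0]-[200,155])*5.333).round(0))
    P=np.r_[G['R']@[94,y]+G['o'],38]; print(y,'fin',((proj(s,P)[0]-[200,155])*5.333).round(0))
d=cv2.absdiff(cv2.imread('pics/top0.png'),cv2.imread('pics/t5.png')).max(2)
ys,xs=np.where(d>60);print('changed top px box',xs.min(),xs.max(),ys.min(),ys.max())
```

```text
-50.5 46 [208. 138.]
-50.5 63 [206. 107.]
-50.5 68 [206.  98.]
-50.5 fin [145. 128.]
-70 46 [231. 114.]
-70 63 [230.  84.]
-70 68 [230.  75.]
-70 fin [169. 105.]
changed top px box 200 501 136 383
```

View pics/s7b.png

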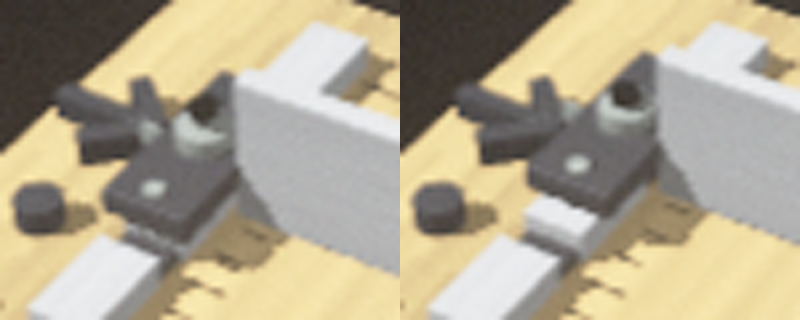

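The side view shows the pin about 9–15 crop px lower relative to the carriage than before, which matches a 5 mm drop. The fin at (170,108) matches the -70 mm prediction of (169,105), so I'm handing in.

```bash
python3 -c "
from h import *
print(env.close_job(), sensors.read_state()['t'])"
```

```text
the job is handed in; nothing more can be done
the job is handed in; nothing more can be done
```

The stop appears to be seated in the notch the arrow marks (the rightmost, gauge y = -70), and the job is handed in. No verdict was reported. I pushed the plate about 19 mm with the closed fingertips against its left face only. The reaction climbed to about 7.5 N, and I then backed off and raised the hand clear at about 6.4 s.

**Last checks:**
- **Index fin:** it lines up with the arrow tip in the top view. In the side view it is within about 3 enlarged-crop pixels (under 2 mm) of where the -70 notch predicts.
- **Plunger knob:** it sits visibly lower on the carriage than at the start, consistent with the 5 mm drop. I read this from pixels rather than measuring it directly.
- **Other things on the desk:** none appeared to have moved in the top and wrist views. My automatic before/after image comparison was no help, because the arm itself was in the picture.

**What disagreed:** my first pixel reading put the arrow tip at y = -63 instead of -70, and two small pushes stalled against the plate before slightly larger ones moved it.

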